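Clear the recess flap: unstack four things onto their own mats

ROBOT

A 6-joint arm with a two-finger parallel gripper is mounted at the origin on the work surface. World frame = base frame: x ahead of the robot, y to its left, z up, the work surface at z = 0. Lengths are in m, angles in rad, forces in N, time in s.
With the tool pointing down it reaches from about 0.225 to 0.875 m from the base axis. Payload 3.4 kg.
Tool frame: the origin (TCP) lies between the finger pads; the fingertips stand 11 mm ahead of it and the grasp point (between the pads) lies 8 mm behind it; z points along the fingers, y is the line along which they close (so a half turn about z gives the same grasp; the last joint's range is limited). The gripper opens to 85 mm and grips with 20 to 120 N. Pads are 22 mm wide; open, the fingers measure 114 mm over their backs; the gripper's body (76 mm by 85 mm) begins 54 mm behind the grasp point. The pads swing forward as they close: fully open they stand 13 mm farther back than shut.
Start: joints at [-1.288, 0.276, 1.505, -0, 1.361, -0.121], TCP at [0.226, -0.529, 0.242] pointing down, gripper open.
Joint ranges: [-2.89, 2.89], [-0.75, 2.08], [0.22, 2.7], [-1.18, 4.32], [0.11, 2.71], [-2.7, 2.7]. Speed limits (rad/s): [2.57, 2.57, 3.14, 3.14, 3.14, 3.14].

INTERFACE

Orientations are given as a unit quaternion [w, x, y, z].
In Python, from rig import manip, imaging gives the robot as it stands. The module is installed in compiled form; this text tells all that it offers.
- The arm moves only by the tool jog_arm, never from a script. Its argument "deltas" is one flat list of numbers, 7 for each row, row after row: the turn, a rotation vector about the world's x, y, z in degrees, then the shift along the world's x, y, z in mm, then the opening, from 0 (shut) to 1 (fully open). In form: [ax, ay, az, tx, ty, tz, gripper, ax, ay, az, tx, ty, tz, gripper, ...]. A call has 1 to 20 rows; each row is the pose to reach, as a shift and turn from the pose commanded when the call began; what a row does not reach only later rows make up. A row lasts 1/10 s, in which the tool goes at most 50 mm and 8.59 degrees, less where a joint would pass 70% of its speed; a pose out of reach is approached as far as the arm can. A call with a gripper value outside its range is refused whole. The fingers move at their own pace and stop on an object; "grip_force" is the grip in N (left out, the last holds). Time passes only in rows, so rows that repeat a pose let the fingers close. It gives the time, the measured TCP pose, the force, the opening and the grip force at its end, in the units of the state.
- manip.get_state(): the state, without advancing time (a new reading comes with each control period).
- imaging.get_image(name): name is "scene" or "top"; returns the picture (420x560x3 uint8, blue, green, red); there is no depth.
- imaging.calibration(name): a dict with "mtx" (3x3 intrinsics, pixels), "dist" ([k1, k2, p1, p2, k3] as OpenCV has them; the pictures are not rectified), "cam_to_world" (4x4, takes a point from camera to world coordinates). Camera axes: x right, y down, z forward; pixel columns grow to the right and rows downward; lengths in m; the calibration is good to about 2 mm. A picture is of the moment at which its call begins. calibration takes no time and is no camera call.
- manip.sign_off(): hands the job in; it is judged then, once.
The state is a dict: "clock": time; "qpos": joint angles; "qd": joint speeds; "effort": joint torques, N m; "position": TCP position; "ee_rot": TCP orientation; "contact_force": force on the tool from outside, world axes, zero at the start; "moment": the same for the moment, N m; "width": finger opening in m; "gripper_force": force on a finger pad.
Only numpy, scipy, OpenCV 4.12 (cv2) and the standard library are available. Lean on these libraries where they do the work, as an engineer would, in place of code of your own. Each camera call takes 0.05 s, during which the arm holds its last target. There are 200 camera calls.

TASK

The flap over the recess has to be free before it can be lifted. Take apart the stack standing on it, from the top down and one thing at a time, and set each thing down, not dropped, flat in the middle of its own mat and lying lengthwise along it (either way round): the whistle on the white mat, then the padlock on the red, then the yellow case on the yellow and last the first aid tin on the blue. Leave the mallet and the tape measure where they are.

Things in the scene. Friction and masses are not known exactly. Their poses are not given: they have to be found in the camera images.
- whistle_center (a point): white enamel whistle lying flat, 50 long (its x, mouthpiece at +x) x 26 wide (its y) x 18 mm high, top of the stack. The point is its centre, half-way up (9 mm above its underside). z up. Its sides are flat and parallel, 26 mm apart, from 12 mm behind to 6 mm ahead of the centre; the mouthpiece beyond is 16 mm wide.
- padlock_center (a point): dark grey steel padlock lying flat, 70 long (its x, bright bent shackle towards +x) x 44 wide (its y) x 20 mm high, second from the top. The point is the centre of its whole outline, half-way up (10 mm above its underside). The solid body, 46 x 44 mm, runs from 35 mm behind to 11 mm ahead of this point; the thin shackle takes the rest. z up.
- case_center (a point): yellow plastic case, a flat block 90 long (its x) x 54 wide (its y) x 22 mm high, third from the top. The point is its centre, half-way up (11 mm above its underside). z up.
- tin_center (a point): blue first aid tin, 118 long (its x) x 64 wide (its y) x 36 mm high, bottom of the stack, standing on the shut aluminium flap, a raised fixed plate 150 x 190 mm whose top is 22 mm above the shelf. The point is its centre, half-way up (18 mm above its underside). z up.
- whistle_place (a point): white mat with a dark middle, 78 (its x) x 54 (its y) mm, 3 mm thick, fixed to the shelf. The point is the centre of its upper face. z up.
- padlock_place (a point): red mat with a dark middle, 98 (its x) x 72 (its y) mm, 3 mm thick, fixed. The point is the centre of its upper face. z up.
- case_place (a point): yellow mat with a dark middle, 118 (its x) x 82 (its y) mm, 3 mm thick, fixed. The point is the centre of its upper face. z up.
- tin_place (a point): blue mat with a dark middle, 146 (its x) x 92 (its y) mm, 3 mm thick, fixed. The point is the centre of its upper face. z up.
- mallet_head (a point): bystander: orange rubber mallet lying beyond the flap, head 60 mm in diameter and 90 mm long (along its x), wooden handle reaching 212 mm along its -y. The point is the centre of the head, 30 mm above the shelf.
- tape_center (a point): bystander: green tape measure, 62 x 66 x 34 mm high, on the robot's side of the flap. The point is its centre, 17 mm above the shelf.
Things that resemble listed ones, but are neither listed nor needed, are in the scene too. Of the things that look like the part that bears tin_center, the smaller one is meant. There is more than one size of the part that bears case_center; the job needs the smaller.

How it is judged:
On the way, in this order (a step that is already met when the one before it is completed fails the run):
1. the white whistle is set down and released on its mat (horizontal distance between whistle_center and whistle_place below 0.012 m and z of whistle_center in the frame of whistle_place below 0.013 m and angle between whistle_center's own z axis and vertical below 0.12 rad and angle between the x axis of whistle_center and the x axis of whistle_place, either way round below 0.26 rad and contact force between the fingers and whistle below 0.1 N and linear speed of whistle below 0.03 m/s), for 0.2 s.
2. the padlock is set down and released on its mat (horizontal distance between padlock_center and padlock_place below 0.012 m and z of padlock_center in the frame of padlock_place below 0.014 m and angle between padlock_center's own z axis and vertical below 0.12 rad and angle between the x axis of padlock_center and the x axis of padlock_place, either way round below 0.26 rad and contact force between the fingers and padlock below 0.1 N and linear speed of padlock below 0.03 m/s), for 0.2 s.
3. the yellow case is set down and released on its mat (horizontal distance between case_center and case_place below 0.012 m and z of case_center in the frame of case_place below 0.015 m and angle between case_center's own z axis and vertical below 0.12 rad and angle between the x axis of case_center and the x axis of case_place, either way round below 0.26 rad and contact force between the fingers and case below 0.1 N and linear speed of case below 0.03 m/s), for 0.2 s.
4. the blue tin is set down and released on its mat (horizontal distance between tin_center and tin_place below 0.012 m and z of tin_center in the frame of tin_place below 0.022 m and angle between tin_center's own z axis and vertical below 0.12 rad and angle between the x axis of tin_center and the x axis of tin_place, either way round below 0.26 rad and contact force between the fingers and tin below 0.1 N and linear speed of tin below 0.03 m/s), for 0.2 s.
At the end, for the whole second after the job is handed in: Whistle on the white mat, padlock on the red, case on the yellow, tin on the blue, in that order: each centre within 12 mm of the mat's centre, underside on the mat (within 4 mm), level within 0.12 rad, its length along the mat's length within 0.26 rad (either way round), released and at rest (all of step 1 and all of step 2 and all of step 3 and all of step 4); the robot touches nothing.
It fails at once if the mallet is moved more than 30 mm (distance of mallet_head from where it was at the start of the episode above 0.03 m).
It fails at once if the tape measure is moved more than 30 mm (distance of tape_center from where it was at the start of the episode above 0.03 m).
It fails at once if a thing of the stack is dropped or knocked down (falls free faster than 0.7 m/s, about 25 mm) ((contact force between the fingers and whistle below 0.05 N and linear speed of whistle above 0.7 m/s) or (contact force between the fingers and padlock below 0.05 N and linear speed of padlock above 0.7 m/s) or (contact force between the fingers and case below 0.05 N and linear speed of case above 0.7 m/s) or (contact force between the fingers and tin below 0.05 N and linear speed of tin above 0.7 m/s)).
It also fails if it takes over 136 s, if anything falls off the work surface, if the arm or the gripper's body presses on something with over 40 N, if the wrist force passes 120 N, or if a joint passes its speed limit or range.

## Working session

There is one attempt and no reset: what is moved stays moved. The work goes in short steps, Python scripts to look and compute and a tool call to move; the robot and the scene stay as the last step left them, time stands still between calls to the robot, and variables do not carry over. Pictures are saved under pics/ and viewed, at most 14 in all, crops included, and the job is handed in when it is done.

Besides the shell and the picture viewer there is one more tool, called as name(argument=value, ...), one argument or row to a line, values as JSON. jog_arm: Moves the arm, as the interface text tells. Its arguments: {"type":"object","properties":{"deltas":{"type":"array"},"grip_force":{"type":"number"}},"required":["deltas"]}

```bash
mkdir -p pics
python3 - <<'E'
from rig import manip, imaging
import cv2,numpy as np
for n in("scene","top"):
    im=imaging.get_image(n);np.save(n+"0.npy",im);cv2.imwrite(f"pics/{n}0.png",cv2.resize(im,(800,600),interpolation=cv2.INTER_CUBIC))
    c=imaging.calibration(n);print(n,c["mtx"],c["dist"],np.round(c["cam_to_world"],4))
s=manip.get_state();print(s)
E
```

```text
scene [[491.41301159   0.         274.98770181]
 [  0.         491.41301159 210.12997908]
 [  0.           0.           1.        ]] [-0.18182568  0.          0.          0.          0.        ] [[ 0.1609  0.5817 -0.7974  1.4648]
 [ 0.9869 -0.0868  0.1358 -0.1051]
 [ 0.0098 -0.8088 -0.588   0.7743]
 [ 0.      0.      0.      1.    ]]
top [[396.36638294   0.         278.81378785]
 [  0.         396.36638294 209.83873076]
 [  0.           0.           1.        ]] [0.02547722 0.         0.         0.         0.        ] [[ 0.0133 -0.9939  0.1093  0.4747]
 [-0.9993 -0.0169 -0.0328  0.0661]
 [ 0.0345 -0.1088 -0.9935  1.0098]
 [ 0.      0.      0.      1.    ]]
{'clock': 0.1, 'qpos': array([-1.28799406e+00,  2.76521681e-01,  1.50601658e+00, -1.27177833e-05,
        1.36070465e+00, -1.20988494e-01]), 'qd': array([-0.0031565 , -0.00106588, -0.00324001,  0.00035365,  0.00122874,
       -0.00075699]), 'effort': array([ 1.32656191e-03, -4.17698407e+01, -2.46402919e+01,  3.21653624e-05,
        5.82357126e-03, -2.80910186e-06]), 'position': array([ 0.22578917, -0.52831327,  0.24152794]), 'ee_rot': array([-8.21926683e-04,  9.79687664e-01,  2.00527806e-01, -7.28833903e-05]), 'contact_force': array([-0.2131623 ,  0.05436256, -0.64606722]), 'moment': array([-0.00450397,  0.04931574, -0.039766  ]), 'gripper_force': 0.0, 'width': 0.08567139544657235}
```

View pics/scene0.png

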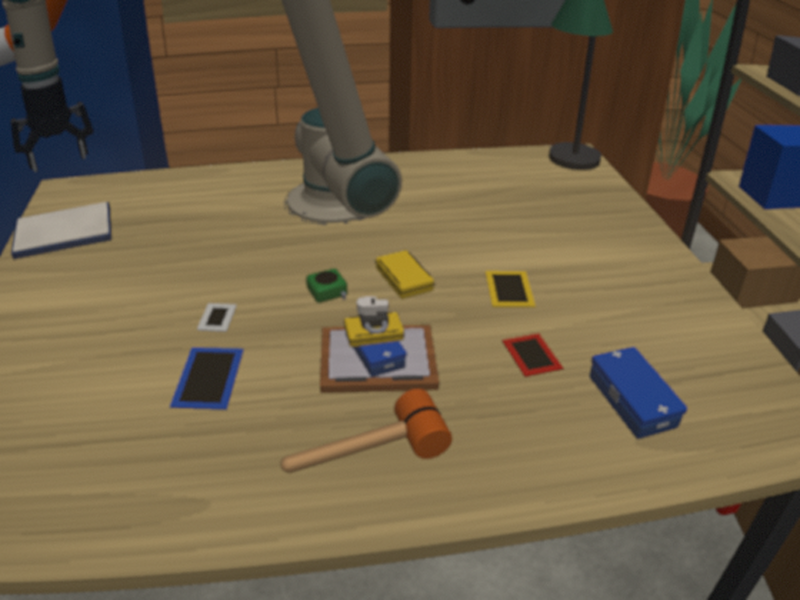

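View pics/top0.png

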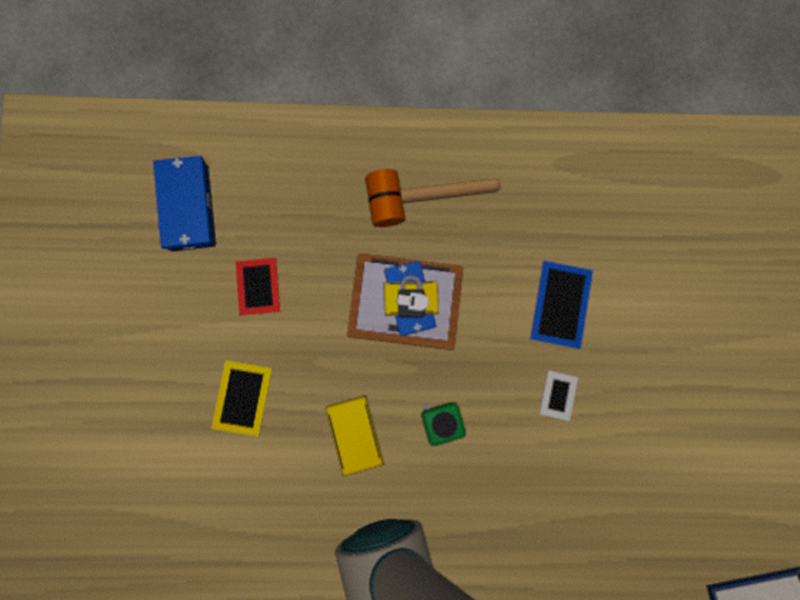

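The top view shows the stack at (410,298) on the flap. The mats are white (559,396), red (258,287), yellow (242,398) and blue (562,305). There are two blue tins, (184,202) loose and (410,300) in the stack, and two yellow cases, (354,436) loose and (411,297) in the stack. The stacked ones are the smaller in both pairs and fit the description. I'll confirm this with an enlarged crop and measure.

```bash
cat > h.py <<'E'
import cv2,numpy as np
from rig import manip, imaging
def ray2z(n,uv,z):
    c=imaging.calibration(n);T=c["cam_to_world"]
    p=cv2.undistortPoints(np.float64(uv).reshape(-1,1,2),c["mtx"],np.array(c["dist"]))[:,0]
    d=np.c_[p,np.ones(len(p))]@T[:3,:3].T;o=T[:3,3]
    return (o+d*((z-o[2])/d[:,2])[:,None])[:,:2]
def proj(n,P):
    c=imaging.calibration(n);T=np.linalg.inv(c["cam_to_world"])
    return cv2.projectPoints(np.float64(P).reshape(-1,1,3),cv2.Rodrigues(T[:3,:3])[0],T[:3,3],c["mtx"],np.array(c["dist"]))[0][:,0]
def rect(pts):
    (c,(w,h),a)=cv2.minAreaRect((pts*1000).astype(np.float32))
    if w<h:w,h,a=h,w,a+90
    return np.round([*c,w,h,(a+90)%180-90],1)
def blob(n,mask,z,box=None):
    m=mask.astype(np.uint8)
    if box: k=np.zeros_like(m);k[box[1]:box[3],box[0]:box[2]]=1;m*=k
    cs=cv2.findContours(m,cv2.RETR_EXTERNAL,cv2.CHAIN_APPROX_NONE)[0]
    if not cs:return None
    c=max(cs,key=cv2.contourArea)[:,0]
    return rect(ray2z(n,c,z))
E
python3 - <<'E'
from h import *
t=np.load("top0.npy");s=np.load("scene0.npy")
h=cv2.cvtColor(t,cv2.COLOR_BGR2HSV);H,S,V=cv2.split(h)
blue=(H>100)&(H<130)&(S>120)&(V>60);yel=(H>22)&(H<32)&(S>200)&(V>90);red=((H<8)|(H>172))&(S>150)&(V>60)
wh=(S<60)&(V>140)
for nm,m,z,b in [("white",wh,.003,(370,250,415,300)),("red",red,.003,(155,175,205,225)),("yel",yel,.003,(140,245,200,310)),("blue",blue,.003,(360,175,420,250)),("tin",blue,.058,(260,180,310,240)),("bigtin",blue,.05,(100,100,155,180)),("case",yel,.08,(260,185,315,235)),("bigcase",yel,.03,(220,270,275,340))]:
    print(nm,blob("top",m,z,b))
a=cv2.resize(t[174:246,252:324],(576,576),interpolation=cv2.INTER_CUBIC);cv2.imwrite("pics/tc.png",a)
a=cv2.resize(s[200:280,215:315],(800,640)[:2] and (750,600),interpolation=cv2.INTER_CUBIC);cv2.imwrite("pics/sc.png",a)
E
```

```text
white [ 420.9 -253.    79.7   54.7  -12.4]
red [606.4 283.9  97.8  72.1   6.5]
yel [410.1 303.1 117.5  81.8  -8.8]
blue [ 583.2 -261.   143.6   90.6  -10.4]
tin [538.5   5.4  64.7  31.9 -86.2]
bigtin [743.  406.8 155.3  83.6   7.7]
case [578.9  46.7  47.5  23.7   0.9]
bigcase [351.6 105.9 118.   70.5  16.1]
```

View pics/tc.png

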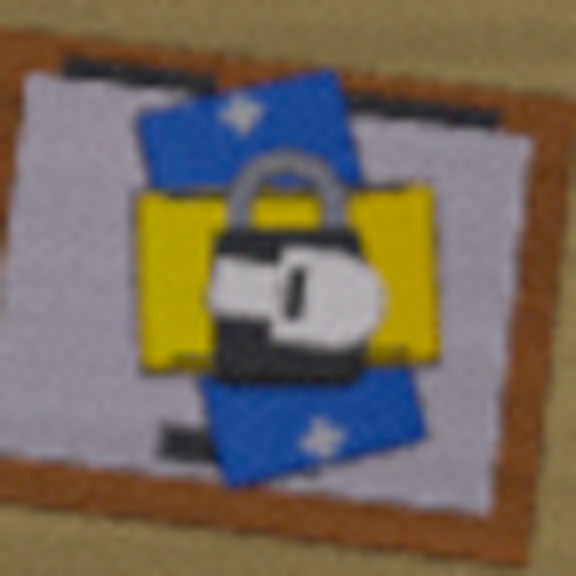

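View pics/sc.png

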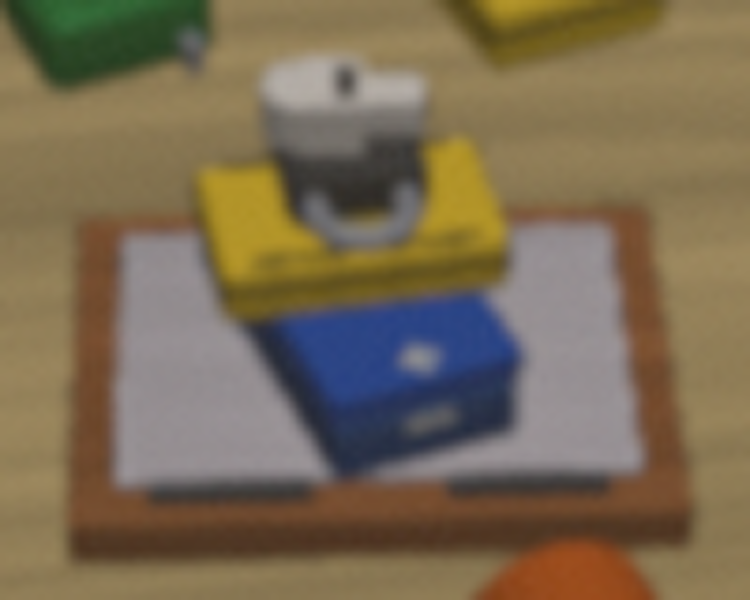

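The crops confirm it: white whistle (mouthpiece left in the top view), dark padlock (shackle up), the smaller yellow case, and the smaller blue tin on the flap. Next I'll convert the corner pixels to poses.

Run:
```python
from h import *
def T(z,*p): return np.round(1000*ray2z("top",(np.float64(p)+.5)/8-.5+[252,174],z),1)
def S(z,*p): return np.round(1000*ray2z("scene",(np.float64(p)+.5)/7.5-.5+[215,200],z),1)
for nm,f,z,p in [("whistle ends mouth,back",T,.112,[(209,286),(386,300)]),("whistle body top/bottom",T,.118,[(320,248),(316,350)]),("wh mouth edges",T,.118,[(222,258),(218,315)]),
 ("wh scene ends",S,.112,[(428,92),(262,90)]),
 ("pad corners",T,.1,[(215,228),(360,228),(364,385),(214,383)]),("shackle top",T,.09,[(288,150)]),("shackle scene",S,.09,[(362,246)]),
 ("case",T,.08,[(137,188),(437,185),(438,362),(143,370)]),("case scene",S,.08,[(200,172),(468,140),(505,235),(238,285)]),
 ("tin",T,.058,[(137,118),(338,70),(425,435),(232,487)]),("tin scene",S,.058,[(335,405),(520,350)])]:
    q=f(z,*p);print(nm,q.tolist(),"mean",q.mean(0),"sides",np.round(np.linalg.norm(np.diff(q,axis=0),axis=1),1), rect(q/1000) if len(q)>3 else "")
```

```text
whistle ends mouth,back [[574.7, 39.0], [571.5, -11.6]] mean [573.1  13.7] sides [50.7] 
whistle body top/bottom [[585.4, 7.8], [556.3, 8.7]] mean [570.85   8.25] sides [29.1] 
wh mouth edges [[582.0, 35.6], [565.8, 36.5]] mean [573.9   36.05] sides [16.2] 
wh scene ends [[572.2, 39.2], [563.7, -10.6]] mean [567.95  14.3 ] sides [50.5] 
pad corners [[592.9, 37.1], [593.6, -4.9], [548.0, -6.5], [547.9, 36.8]] mean [570.6    15.625] sides [42.  45.6 43.3] [5.707e+02 1.530e+01 4.560e+01 4.330e+01 4.000e-01]
shackle top [[617.7, 15.7]] mean [617.7  15.7] sides [] 
shackle scene [[616.2, 12.6]] mean [616.2  12.6] sides [] 
case [[607.0, 59.7], [609.5, -29.3], [556.8, -29.9], [553.0, 57.1]] mean [581.575  14.4  ] sides [89.  52.7 87.1] [581.2  14.4  89.   54.1 -88.4]
case scene [[560.0, -30.1], [556.0, 54.6], [604.9, 57.9], [616.7, -24.8]] mean [584.4  14.4] sides [84.8 49.  83.5] [584.4  14.7  84.7  56.9 -84.7]
tin [[631.6, 59.9], [647.6, -1.1], [536.6, -28.3], [520.1, 29.6]] mean [583.975  15.025] sides [ 63.1 114.3  60.2] [584.1  14.3 115.5  63.1  15.2]
tin scene [[649.7, -0.4], [633.1, 57.9]] mean [641.4   28.75] sides [60.6]
```

jog_arm(
  deltas=[0,0,62,345,540,-22,1,0,0,62,345,540,-22,1,0,0,62,345,540,-22,1,0,0,62,345,540,-22,1,0,0,62,345,540,-22,1,0,0,62,345,540,-22,1,0,0,62,345,540,-22,1,0,0,62,345,540,-22,1,0,0,62,345,540,-22,1,0,0,62,345,540,-22,1,0,0,62,345,540,-22,1,0,0,62,345,540,-22,1,0,0,62,345,540,-22,1,0,0,62,345,540,-22,1,0,0,62,345,540,-22,1,0,0,62,345,540,-22,1,0,0,62,345,540,-22,1,0,0,62,345,540,-22,1,0,0,62,345,540,-22,0.6,0,0,62,345,540,-22,0.6],
  grip_force=25,
)

```text
clock: 2.1
position: [0.5708, 0.0106, 0.2205]
ee_rot: [0.0, 0.737, 0.676, 0.0]
contact_force: [-0.2, -0.2, -1.2]
width: 0.0593
gripper_force: 0.0
```

jog_arm(
  deltas=[0,0,0,0,0,-30,0.6,0,0,0,0,0,-55,0.6,0,0,0,0,0,-75,0.6,0,0,0,0,0,-90,0.6,0,0,0,0,0,-100,0.6,0,0,0,0,0,-106,0.6,0,0,0,0,0,-106,0.6,0,0,0,0,0,-106,0.6],
)

```text
clock: 2.9
position: [0.5715, 0.0111, 0.115]
ee_rot: [0.001, 0.736, 0.676, 0.0]
contact_force: [1.1, 0.3, 0.6]
width: 0.0511
gripper_force: 0.0
```

Run:
```python
from h import *
s=imaging.get_image("scene")
cv2.imwrite("pics/s1.png",cv2.resize(s[180:280,205:330],(750,600),interpolation=cv2.INTER_CUBIC))
```

```text
(no output)
```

View pics/s1.png

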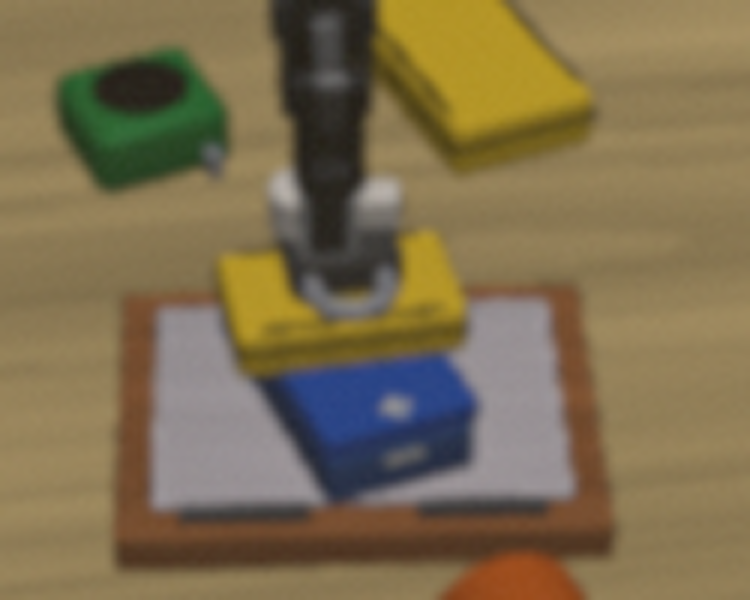

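The near finger is in front of the whistle at (330,200) and the stack is undisturbed. Closing the gripper.

jog_arm(
  deltas=[0,0,0,0,0,0,0.5,0,0,0,0,0,0,0.4,0,0,0,0,0,0,0.3,0,0,0,0,0,0,0.2,0,0,0,0,0,0,0.1,0,0,0,0,0,0,0.0,0,0,0,0,0,0,0,0,0,0,0,0,0,0,0,0,0,0,0,0,0],
)

```text
clock: 3.85
position: [0.5712, 0.0112, 0.1149]
ee_rot: [0.0, 0.736, 0.676, 0.0]
contact_force: [-1.3, -0.4, 5.6]
width: 0.0253
gripper_force: 25.4
```

jog_arm(
  deltas=[0,0,0,0,0,4,0,0,0,0,0,0,12,0,0,0,0,0,0,25,0,0,0,0,0,0,45,0,0,0,0,0,0,65,0,0,0,0,0,0,80,0,0,0,0,0,0,86,0,0,0,0,0,0,86,0],
)

```text
clock: 4.65
position: [0.5715, 0.0112, 0.2017]
ee_rot: [0.001, 0.736, 0.676, 0.001]
contact_force: [0.2, -0.4, -0.1]
width: 0.0254
gripper_force: 24.7
```

Run:
```python
from h import *
s=imaging.get_image("scene")
cv2.imwrite("pics/s2.png",cv2.resize(s[150:270,205:355],(750,600),interpolation=cv2.INTER_CUBIC))
```

```text
(no output)
```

View pics/s2.png

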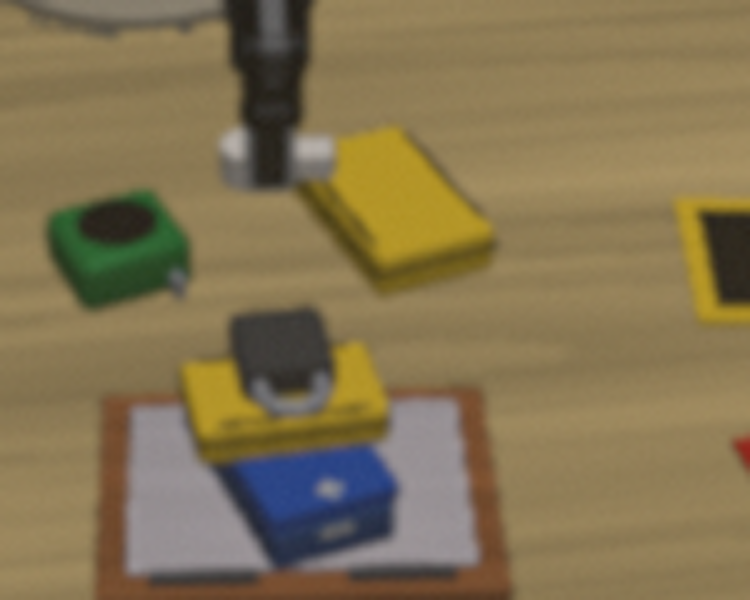

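The whistle is held level at (275,155) and the padlock and the rest of the stack are undisturbed. Carrying it to the white mat.

jog_arm(
  deltas=[0,0,8,-14,-26,0,0,0,0,16,-29,-53,0,0,0,0,24,-44,-79,0,0,0,0,32,-59,-106,0,0,0,0,40,-74,-132,0,0,0,0,48,-88,-159,0,0,0,0,56,-103,-185,0,0,0,0,64,-118,-212,0,0,0,0,72,-133,-238,0,0,0,0,79,-142,-255,0,0,0,0,82.6,-147,-265,0,0,0,0,82.6,-147,-265,0,0,0,0,82.6,-147,-265,-30,0,0,0,82.6,-147,-265,-70,0,0,0,82.6,-147,-265,-110,0,0,0,82.6,-147,-265,-140,0,0,0,82.6,-147,-265,-160,0,0,0,82.6,-147,-265,-172,0,0,0,82.6,-147,-265,-172,0,0,0,82.6,-147,-265,-172,0],
)

```text
clock: 6.7
position: [0.4241, -0.2532, 0.0281]
ee_rot: [-0.0, 0.107, 0.994, 0.0]
contact_force: [-0.7, -0.4, 0.6]
width: 0.0251
gripper_force: 24.7
```

Now lower in 1–2 mm rows while watching the force.

jog_arm(
  deltas=[0,0,0,0,0,-3,0,0,0,0,0,0,-6,0,0,0,0,0,0,-8,0,0,0,0,0,0,-9,0,0,0,0,0,0,-9,0,0,0,0,0,0,-9,0],
)

```text
clock: 7.3
position: [0.424, -0.2539, 0.0194]
ee_rot: [0.0, 0.107, 0.994, -0.0]
contact_force: [0.2, -0.0, -0.8]
width: 0.0253
gripper_force: 24.7
```

jog_arm(
  deltas=[0,0,0,0,0,-0.7,0,0,0,0,0,0,-1.4,0,0,0,0,0,0,-1.9,0,0,0,0,0,0,-1.9,0],
)

```text
clock: 7.7
position: [0.424, -0.2538, 0.0179]
ee_rot: [0.0, 0.107, 0.994, -0.0]
contact_force: [-1.5, -0.0, 4.6]
width: 0.0255
gripper_force: 25.3
```

jog_arm(
  deltas=[0,0,0,0,0,0,0.32,0,0,0,0,0,0,0.4,0,0,0,0,0,0,0.5,0,0,0,0,0,0,0.6,0,0,0,0,0,0,0.6,0,0,0,0,0,0,0.6,0,0,0,0,0,10,0.6,0,0,0,0,0,35,0.6,0,0,0,0,0,75,0.6,0,0,0,0,0,120,0.8,0,0,0,0,0,180,1,0,0,0,0,0,180,1,0,0,0,0,0,180,1],
)

```text
clock: 9.0
position: [0.425, -0.2546, 0.2003]
ee_rot: [0.003, 0.107, 0.994, -0.002]
contact_force: [-0.2, -0.4, -0.4]
width: 0.0853
gripper_force: 0.0
```

Run:
```python
from h import *
s=imaging.get_image("scene");t=imaging.get_image("top");np.save("t1.npy",t)
p=[proj("scene",[[.421,-.253,.003]])[0],proj("top",[[.421,-.253,.003]])[0]]
o=[]
for im,q in zip((s,t),p):
    x,y=q.astype(int);o.append(cv2.resize(im[y-25:y+25,x-25:x+25],(400,400),interpolation=cv2.INTER_CUBIC))
a=cv2.resize(t[174:246,252:324],(400,400),interpolation=cv2.INTER_CUBIC)
cv2.imwrite("pics/w.png",cv2.resize(np.hstack([o[1],a]),(800,400)));print(p)
np.save("off.npy",np.array(p).astype(int))
```

```text
[array([151.66122961, 221.43357094]), array([390.92487903, 276.41644979])]
```

View pics/w.png

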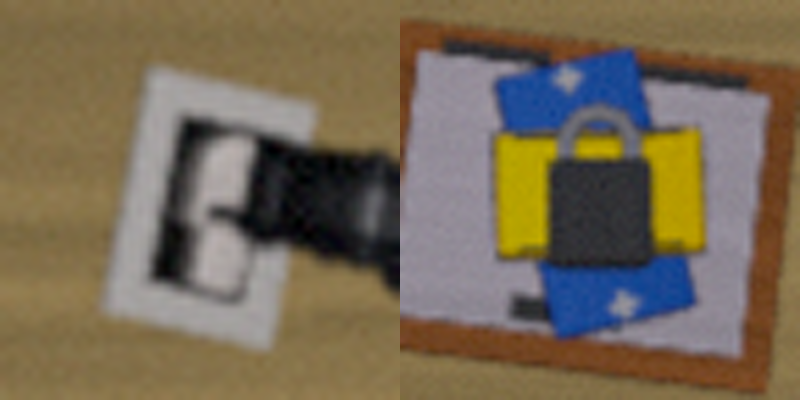

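The whistle appears to lie on the dark middle of its mat, but the gripper partly hides it. The padlock body is unmoved, centred at (600,212) in the right crop. Going for the padlock body; I'll check the whistle once the arm is clear.

jog_arm(
  deltas=[0,0,12.3,147,269,0,1,0,0,12.3,147,269,0,1,0,0,12.3,147,269,0,1,0,0,12.3,147,269,0,1,0,0,12.3,147,269,0,1,0,0,12.3,147,269,0,1,0,0,12.3,147,269,0,0.85,0,0,12.3,147,269,0,0.85,0,0,12.3,147,269,0,0.85,0,0,12.3,147,269,0,0.85,0,0,12.3,147,269,0,0.85],
)

```text
clock: 10.2
position: [0.5702, 0.0138, 0.1973]
ee_rot: [-0.0, 0.001, 1.0, -0.0]
contact_force: [-0.6, 0.3, -1.1]
width: 0.0726
gripper_force: 0.0
```

Run:
```python
from h import *
t=imaging.get_image("top")
cv2.imwrite("pics/w2.png",cv2.resize(t[251:301,366:416],(500,500),interpolation=cv2.INTER_CUBIC))
```

```text
(no output)
```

View pics/w2.png

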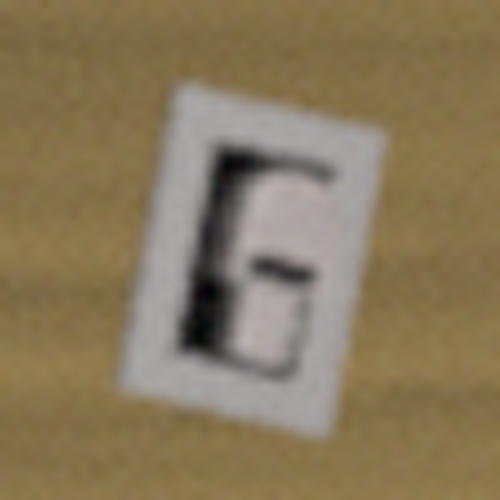

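The whistle spans (290,163)–(262,370) on the mat centred at (254,260). The 5 mm sideways offset is what parallax gives for a top 18 mm above the mat, so it is centred and aligned. Descending on the padlock.

jog_arm(
  deltas=[0,0,0,0.5,1,-30,0.85,0,0,0,0.5,1,-55,0.85,0,0,0,0.5,1,-75,0.85,0,0,0,0.5,1,-90,0.85,0,0,0,0.5,1,-98,0.85,0,0,0,0.5,1,-103,0.85,0,0,0,0.5,1,-103,0.85,0,0,0,0.5,1,-103,0.85],
  grip_force=35,
)

```text
clock: 11.05
position: [0.572, 0.016, 0.0952]
ee_rot: [0.001, -0.0, 1.0, -0.0]
contact_force: [0.4, 0.4, 0.0]
width: 0.0728
gripper_force: 0.0
```

jog_arm(
  deltas=[0,0,0,0,0,0,0.75,0,0,0,0,0,0,0.65,0,0,0,0,0,0,0.55,0,0,0,0,0,0,0.45,0,0,0,0,0,0,0.35,0,0,0,0,0,0,0.2,0,0,0,0,0,0,0,0,0,0,0,0,0,0,0,0,0,0,0,0,0],
)

```text
clock: 11.95
position: [0.5718, 0.0163, 0.0951]
ee_rot: [0.001, -0.0, 1.0, 0.0]
contact_force: [-0.6, 0.6, 6.7]
width: 0.0431
gripper_force: 36.8
```

jog_arm(
  deltas=[0,0,0,0,0,4,0,0,0,0,0,0,12,0,0,0,0,0,0,25,0,0,0,0,0,0,45,0,0,0,0,0,0,65,0,0,0,0,0,0,75,0,0,0,0,0,0,75,0],
)

```text
clock: 12.65
position: [0.5726, 0.0161, 0.1715]
ee_rot: [0.002, -0.0, 1.0, -0.0]
contact_force: [-0.7, -0.4, -2.2]
width: 0.043
gripper_force: 36.0
```

jog_arm(
  deltas=[0,0,2,8,20,0,0,0,0,3,8,50,0,0,0,0,4,12,85,0,0,0,0,5,16,120,0,0,0,0,6,18,155,0,0,0,0,6,20,190,0,0,0,0,6,22,220,0,0,0,0,6,23.5,245,0,0,0,0,6,23.5,260,0,0,0,0,6,23.5,266.5,0,0,0,0,6,23.5,266.5,0,0,0,0,6,23.5,266.5,-30,0,0,0,6,23.5,266.5,-65,0,0,0,6,23.5,266.5,-100,0,0,0,6,23.5,266.5,-125,0,0,0,6,23.5,266.5,-138,0,0,0,6,23.5,266.5,-145,0,0,0,6,23.5,266.5,-148,0,0,0,6,23.5,266.5,-148,0,0,0,6,23.5,266.5,-148,0],
)

```text
clock: 14.65
position: [0.5959, 0.283, 0.0228]
ee_rot: [0.001, -0.053, 0.999, 0.0]
contact_force: [-0.4, -0.1, -1.8]
width: 0.043
gripper_force: 36.0
```

jog_arm(
  deltas=[0,0,0,0,0,-2,0,0,0,0,0,0,-4,0,0,0,0,0,0,-4.6,0,0,0,0,0,0,-5.1,0,0,0,0,0,0,-5.1,0,0,0,0,0,0,-5.1,0],
)

```text
clock: 15.25
position: [0.5954, 0.2829, 0.0181]
ee_rot: [0.001, -0.053, 0.999, 0.0]
contact_force: [-2.0, -1.0, 6.5]
width: 0.0434
gripper_force: 37.0
```

Contact. Release and retreat, stopping away from the mat's line of sight, then look.

jog_arm(
  deltas=[0,0,0,0,0,0,0.55,0,0,0,0,0,0,0.65,0,0,0,0,0,0,0.75,0,0,0,0,0,0,0.85,0,0,0,0,0,0,0.85,0,0,0,0,0,0,0.85,0,0,0,0,0,10,0.85,0,0,0,0,0,35,0.85,0,0,0,0,0,75,0.85,0,0,0,0,0,120,0.85,0,0,0,-80,-60,150,1,0,0,0,-130,-100,150,1,0,0,0,-170,-130,150,1,0,0,0,-170,-130,150,1,0,0,0,-170,-130,150,1],
)

```text
clock: 16.75
position: [0.4201, 0.1506, 0.167]
ee_rot: [-0.001, -0.052, 0.999, -0.0]
contact_force: [-0.1, -0.2, 0.3]
width: 0.0856
gripper_force: 0.0
```

Run:
```python
from h import *
t=imaging.get_image("top")
a=cv2.resize(t[174:246,252:324],(400,400),interpolation=cv2.INTER_CUBIC)
b=cv2.resize(t[174:230,152:208],(400,400),interpolation=cv2.INTER_CUBIC)
cv2.imwrite("pics/p.png",np.hstack([b,a]))
```

```text
(no output)
```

View pics/p.png

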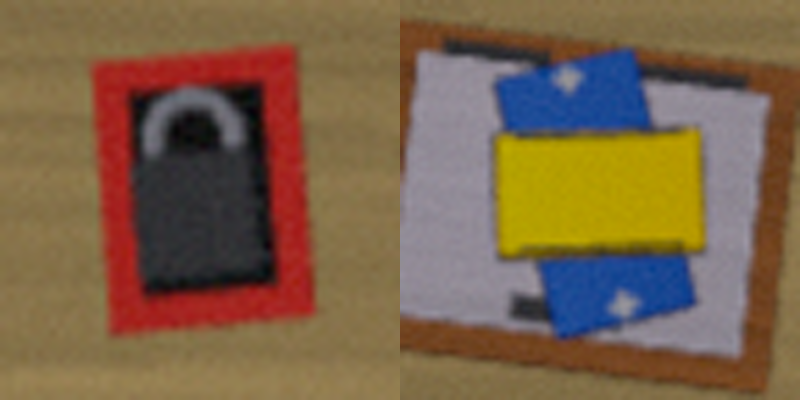

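The padlock is centred and aligned on the red mat: its outline is (135,85)–(275,295) and the mat centre is (203,190). The case is now bare at (600,193) in the right crop and unmoved. Going for the case.

jog_arm(
  deltas=[0,0,-60,156,-138,10,1,0,0,-60,156,-138,10,1,0,0,-60,156,-138,10,1,0,0,-60,156,-138,10,1,0,0,-60,156,-138,10,1,0,0,-60,156,-138,10,1,0,0,-94.4,156,-138,10,1,0,0,-94.4,156,-138,10,1,0,0,-94.4,156,-138,10,1,0,0,-94.4,156,-138,10,1,0,0,-94.4,156,-138,10,1,0,0,-94.4,156,-138,10,1,0,0,-94.4,156,-138,10,1,0,0,-94.4,156,-138,10,1,0,0,-94.4,156,-138,10,1],
)

```text
clock: 18.3
position: [0.5812, 0.0148, 0.1764]
ee_rot: [0.0, 0.696, 0.718, 0.0]
contact_force: [0.2, 0.7, 0.2]
width: 0.0853
gripper_force: 0.0
```

jog_arm(
  deltas=[0,0,0,1,0,-30,1,0,0,0,1,0,-55,1,0,0,0,1,0,-75,1,0,0,0,1,0,-90,1,0,0,0,1,0,-98,1,0,0,0,1,0,-103,1,0,0,0,1,0,-103,1,0,0,0,1,0,-103,1],
)

```text
clock: 19.1
position: [0.5825, 0.0147, 0.074]
ee_rot: [0.001, 0.697, 0.717, 0.0]
contact_force: [0.1, 0.2, -0.0]
width: 0.0855
gripper_force: 0.0
```

jog_arm(
  deltas=[0,0,0,0,0,0,0.9,0,0,0,0,0,0,0.8,0,0,0,0,0,0,0.7,0,0,0,0,0,0,0.6,0,0,0,0,0,0,0.5,0,0,0,0,0,0,0.3,0,0,0,0,0,0,0,0,0,0,0,0,0,0,0,0,0,0,0,0,0],
)

```text
clock: 20.0
position: [0.5823, 0.0147, 0.074]
ee_rot: [0.0, 0.697, 0.717, 0.0]
contact_force: [-0.1, 0.8, 5.6]
width: 0.0532
gripper_force: 37.6
```

jog_arm(
  deltas=[0,0,0,0,0,4,0,0,0,0,0,0,12,0,0,0,0,0,0,25,0,0,0,0,0,0,45,0,0,0,0,0,0,65,0,0,0,0,0,0,80,0,0,0,0,0,0,86,0,0,0,0,0,0,86,0],
)

```text
clock: 20.8
position: [0.5825, 0.0147, 0.1607]
ee_rot: [0.001, 0.697, 0.717, 0.001]
contact_force: [-0.0, 0.4, -1.0]
width: 0.0531
gripper_force: 37.0
```

jog_arm(
  deltas=[0,0,7,-14,24,0,0,0,0,14,-29,48,0,0,0,0,21,-43,72,0,0,0,0,28,-57,96,0,0,0,0,35,-72,120,0,0,0,0,42,-86,144,0,0,0,0,49,-100,168,0,0,0,0,56,-115,192,0,0,0,0,63,-129,216,0,0,0,0,70,-144,240,0,0,0,0,76,-158,264,0,0,0,0,79.4,-168,281,0,0,0,0,79.4,-172,288.4,0,0,0,0,79.4,-172,288.4,-30,0,0,0,79.4,-172,288.4,-65,0,0,0,79.4,-172,288.4,-100,0,0,0,79.4,-172,288.4,-120,0,0,0,79.4,-172,288.4,-132,0,0,0,79.4,-172,288.4,-137,0,0,0,79.4,-172,288.4,-137,0],
)

```text
clock: 22.8
position: [0.4102, 0.3029, 0.0221]
ee_rot: [-0.0, 0.079, 0.997, -0.0]
contact_force: [1.0, 0.7, -0.4]
width: 0.053
gripper_force: 37.1
```

jog_arm(
  deltas=[0,0,0,0,0,0,0,0,0,0,0,0,0,0],
)

```text
clock: 23.0
position: [0.4108, 0.3035, 0.0234]
ee_rot: [0.001, 0.078, 0.997, 0.001]
contact_force: [-0.6, 0.3, -2.0]
width: 0.0532
gripper_force: 37.1
```

jog_arm(
  deltas=[0,0,0,0,0,-2,0,0,0,0,0,0,-3.5,0,0,0,0,0,0,-4.2,0,0,0,0,0,0,-4.7,0,0,0,0,0,0,-4.7,0,0,0,0,0,0,-4.7,0],
)

```text
clock: 23.6
position: [0.4101, 0.3033, 0.019]
ee_rot: [0.0, 0.078, 0.997, 0.0]
contact_force: [-2.2, -0.8, 9.4]
width: 0.0531
gripper_force: 38.3
```

jog_arm(
  deltas=[0,0,0,0,0,0,0.7,0,0,0,0,0,0,0.8,0,0,0,0,0,0,0.9,0,0,0,0,0,0,1,0,0,0,0,0,0,1,0,0,0,0,0,0,1,0,0,0,0,0,10,1,0,0,0,0,0,35,1,0,0,0,0,0,75,1,0,0,0,0,0,120,1,0,0,0,0,-40,150,1,0,0,0,0,-90,150,1,0,0,0,0,-140,150,1,0,0,0,0,-190,150,1,0,0,0,0,-240,150,1,0,0,0,0,-240,150,1,0,0,0,0,-240,150,1],
)

```text
clock: 25.3
position: [0.4101, 0.0621, 0.1683]
ee_rot: [0.0, 0.08, 0.997, 0.0]
contact_force: [-0.4, 0.0, -0.5]
width: 0.0852
gripper_force: 0.0
```

Run:
```python
from h import *
t=imaging.get_image("top")
a=cv2.resize(t[174:246,252:324],(400,400),interpolation=cv2.INTER_CUBIC)
b=cv2.resize(t[248:310,138:200],(400,400),interpolation=cv2.INTER_CUBIC)
cv2.imwrite("pics/c.png",np.hstack([b,a]))
h=cv2.cvtColor(t,cv2.COLOR_BGR2HSV);H,S,V=cv2.split(h)
print(blob("top",(H>100)&(H<130)&(S>120)&(V>60),.058,(260,170,320,245)))
```

```text
[583.9  15.8 116.9  63.3  13.7]
```

View pics/c.png

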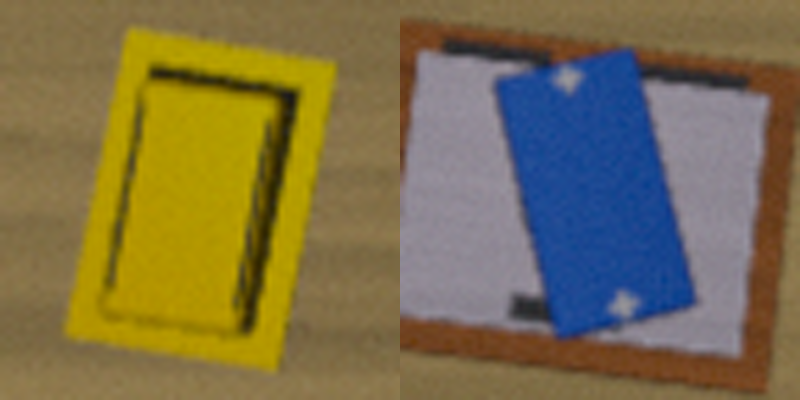

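The case is centred and aligned on the yellow mat: (193,205) against the mat centre (200,200). The tin stands free at (597,193), measuring 117 x 63 mm at (584,16) with yaw 13.7°. Taking the tin.

jog_arm(
  deltas=[0,0,22.9,174,-46.5,0,1,0,0,22.9,174,-46.5,0,1,0,0,22.9,174,-46.5,0,1,0,0,22.9,174,-46.5,0,1,0,0,22.9,174,-46.5,0,1,0,0,22.9,174,-46.5,0,1,0,0,22.9,174,-46.5,0,1,0,0,22.9,174,-46.5,-40,1,0,0,22.9,174,-46.5,-70,1,0,0,22.9,174,-46.5,-95,1,0,0,22.9,174,-46.5,-112,1,0,0,22.9,174,-46.5,-122,1,0,0,22.9,174,-46.5,-127,1,0,0,22.9,174,-46.5,-127,1,0,0,22.9,174,-46.5,-127,1],
  grip_force=50,
)

```text
clock: 26.85
position: [0.5845, 0.0167, 0.0416]
ee_rot: [0.001, -0.121, 0.993, -0.0]
contact_force: [0.5, 0.1, -1.0]
width: 0.0853
gripper_force: 0.0
```

jog_arm(
  deltas=[0,0,0,0,0,0,0.95,0,0,0,0,0,0,0.87,0,0,0,0,0,0,0.8,0,0,0,0,0,0,0.7,0,0,0,0,0,0,0.5,0,0,0,0,0,0,0.3,0,0,0,0,0,0,0,0,0,0,0,0,0,0,0,0,0,0,0,0,0],
)

```text
clock: 27.75
position: [0.5844, 0.0165, 0.0413]
ee_rot: [0.001, -0.121, 0.993, -0.0]
contact_force: [-1.1, -0.5, 5.3]
width: 0.0631
gripper_force: 55.8
```

jog_arm(
  deltas=[0,0,0,0,0,4,0,0,0,0,0,0,12,0,0,0,0,0,0,25,0,0,0,0,0,0,45,0,0,0,0,0,0,65,0,0,0,0,0,0,75,0,0,0,0,0,0,75,0],
)

```text
clock: 28.45
position: [0.5852, 0.0166, 0.1177]
ee_rot: [0.002, -0.121, 0.993, -0.0]
contact_force: [0.1, 0.4, -1.9]
width: 0.0633
gripper_force: 55.2
```

jog_arm(
  deltas=[0,0,-3,0,-15,0,0,0,0,-6,0,-40,0,0,0,0,-9,0,-70,0,0,0,0,-12,0,-100,0,0,0,0,-15,0,-130,0,0,0,0,-18,0,-160,0,0,0,0,-21,0,-190,0,0,0,0,-24,0,-220,0,0,0,0,-24.1,-1.5,-245,0,0,0,0,-24.1,-1.5,-265,0,0,0,0,-24.1,-1.5,-277.5,0,0,0,0,-24.1,-1.5,-277.5,0,0,0,0,-24.1,-1.5,-277.5,-25,0,0,0,-24.1,-1.5,-277.5,-50,0,0,0,-24.1,-1.5,-277.5,-70,0,0,0,-24.1,-1.5,-277.5,-82,0,0,0,-24.1,-1.5,-277.5,-88,0,0,0,-24.1,-1.5,-277.5,-89,0,0,0,-24.1,-1.5,-277.5,-89,0,0,0,-24.1,-1.5,-277.5,-89,0],
)

```text
clock: 30.45
position: [0.5832, -0.2612, 0.0277]
ee_rot: [0.001, 0.089, 0.996, -0.0]
contact_force: [-0.6, -0.7, -1.1]
width: 0.0626
gripper_force: 55.3
```

jog_arm(
  deltas=[0,0,0,0,0,-2,0,0,0,0,0,0,-4,0,0,0,0,0,0,-5,0,0,0,0,0,0,-5.6,0,0,0,0,0,0,-5.6,0,0,0,0,0,0,-5.6,0],
)

```text
clock: 31.05
position: [0.5825, -0.261, 0.0223]
ee_rot: [0.0, 0.089, 0.996, -0.0]
contact_force: [-2.0, 1.1, 5.6]
width: 0.0631
gripper_force: 56.1
```

jog_arm(
  deltas=[0,0,0,0,0,0,0.82,0,0,0,0,0,0,0.88,0,0,0,0,0,0,0.94,0,0,0,0,0,0,1,0,0,0,0,0,0,1,0,0,0,0,0,0,1,0,0,0,0,0,10,1,0,0,0,0,0,35,1,0,0,0,0,0,75,1,0,0,0,0,0,120,1,0,0,0,-40,30,150,1,0,0,0,-80,70,150,1,0,0,0,-120,120,150,1,0,0,0,-150,170,150,1,0,0,0,-180,220,150,1,0,0,0,-180,220,150,1,0,0,0,-180,220,150,1,0,0,0,-180,220,150,1],
)

```text
clock: 32.85
position: [0.4026, -0.0405, 0.1721]
ee_rot: [0.001, 0.088, 0.996, -0.0]
contact_force: [-0.2, -0.3, 0.3]
width: 0.0855
gripper_force: 0.0
```

Run:
```python
from h import *
t=imaging.get_image("top")
cv2.imwrite("pics/f.png",cv2.resize(t[160:320,130:430],(800,427),interpolation=cv2.INTER_CUBIC))
```

```text
(no output)
```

View pics/f.png

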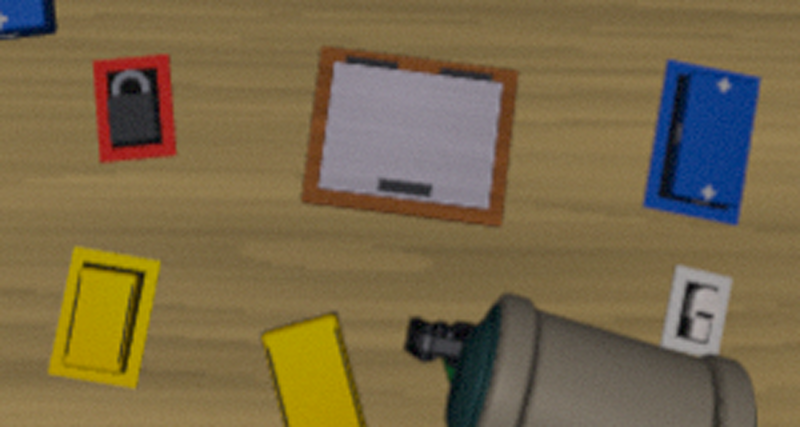

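All four things are on their mats. The tin's 12 mm apparent shift right, (716,138) against the mat centre (703,142), equals the parallax of its 36 mm height. The gripper is clear of everything, so I'm handing in.

```bash
python3 -c "
from rig import manip
print(manip.sign_off())"
```

```text
the job is handed in; nothing more can be done
None
```

The whistle, padlock, case and tin were set down in that order, each centred and lengthwise on its own mat in the top camera view; the job was handed in at about 33 s of the 136 s allowed, and the hand-in gave no verdict back.

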